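# Preset a mould's cooling-water valve

## Robot

A 6-joint arm with a two-finger parallel gripper is mounted at the origin on the work surface. World frame = base frame: x ahead of the robot, y to its left, z up, the work surface at z = 0. Lengths are in m, angles in rad, forces in N, time in s.
With the tool pointing down it reaches from about 0.35 to 0.775 m from the base axis. Payload 7.3 kg.
Tool frame: the origin (TCP) lies at the very end of the fingers, on their centre line; the grasp point (between the pads) lies 19 mm behind it (robot.pinch_z is the distance from the TCP to the grasp point, in m); z points along the fingers, y is the line along which they close (so a half turn about z gives the same grasp; the last joint's range is limited). The gripper opens to 92 mm and grips with 3 to 60 N. Pads are 19 mm wide; open, the fingers measure 130 mm over their backs; the gripper's body (75 mm by 190 mm) begins 47 mm behind the grasp point.
Start: joints at [-1.388, 0.342, 1.524, -0, 1.275, -0.146], TCP at [0.17, -0.497, 0.227] pointing down, gripper open.
Joint ranges: [-2.53, 2.53], [-0.77, 2.02], [0.04, 2.7], [-1, 4.14], [0.28, 2.66], [-3.11, 3.11]. Speed limits (rad/s): [2.57, 2.57, 3.14, 3.14, 3.14, 3.14].

## Interface

Orientations are given as [roll, pitch, yaw] about the fixed x, y, z axes, in that order (R = Rz(yaw) Ry(pitch) Rx(roll)).
In Python, from cell import robot gives the robot as it stands.
- The arm moves only by the tool move_arm, never from a script. Its argument "motion" is a list of rows, each a list of 6 numbers: the shift along the tool's x, y, z in units of 0.1 m (1.0 is 0.1 m), then the turn, a rotation vector about the tool's x, y, z in units of pi rad (1.0 is pi rad). In form: [[dx, dy, dz, rx, ry, rz], ...]. A call has 1 to 12 rows; each row is the pose to reach, as a shift and turn from the pose commanded when the call began, along the tool's axes at that moment, turning the shorter way round; what a row does not reach only later rows make up. A row lasts 1/8 s, in which the tool goes at most 62.5 mm and 10.7 degrees, less where a joint would pass 70% of its speed; a pose out of reach is approached as far as the arm can. A call with a number of a shift or a turn outside -1 to 1 is refused whole. A call with a gripper value outside its range is refused whole. "fingers" is the opening, from -1 (shut) to 1 (fully open), set as the call begins (left out, the last holds). The fingers move at their own pace and stop on an object; "newtons" is the grip in N (left out, the last holds). Time passes only in rows, so rows that repeat a pose let the fingers close. It gives the time, the measured TCP pose, the force, the opening and the grip force at its end, in the units of the state.
- robot.observe(): the state, without advancing time (a new reading comes with each control period).
- robot.read_camera(name): name is "scene" or "side" or "wrist"; returns a dict with "image" (400x640x3 uint8, red, green, blue), "range_z" (400x640 float32, m along the optical axis (not along the pixel's ray), 0 where there is no reading), "vfov" (degrees; the focal length in pixels is half the picture's height over the tangent of half this angle, whatever the lens; pixels are square), "cx", "cy" (the principal point, pixels), "k1" (the pictures are not rectified: a ray, as slopes to the right and down, at radius r is drawn at 1 + k1 r^2 times it, then the intrinsics apply), "extrinsics" (4x4, takes a point from camera to world coordinates); the wrist camera has in their place "hand_eye" (4x4, takes a point from camera to tool coordinates, whose origin is the TCP and whose axes are the flange's). Camera axes: x right, y up, looking along -z (the intrinsics and any distortion apply to the point x, -y, -z); pixel columns grow to the right and rows downward; lengths in m; the calibration is good to about 2 mm. A picture is of the moment at which its call begins: read the wrist's pose just before it.
- robot.hand_in(): hands the job in; it is judged then, once.
The state is a dict: "time": time; "qpos": joint angles; "qvel": joint speeds; "joint_efforts": joint torques, N m; "tool_pos": TCP position; "tool_rot": TCP orientation; "contact_force": force on the tool from outside, world axes, zero at the start; "torque": the same for the moment, N m; "opening": finger opening in m; "grip_force": force on a finger pad.
Only numpy, scipy, OpenCV 4.12 (cv2) and the standard library are available. Lean on these libraries where they do the work, as an engineer would, in place of code of your own. Each camera call takes 0.05 s, during which the arm holds its last target. There are 200 camera calls.

## Task

Take the contact-thermometer probe from its dock and rest its tip for about a second on the brass face of the red measuring point, then of the blue one, and stand the probe back in its dock. Then turn the red valve wheel by its crank handle clockwise until it is closed at the stop, and back it off exactly two full turns. Finish while still gripping the handle there, so that the wheel cannot creep while I tighten the lock nut, and leave everything else on the bench where it is.

Things in the scene. Friction and masses are not known exactly. Their poses are not given: they have to be found in the camera images.
- valve (a joint): how far the red valve wheel is open, rad: 0 = fully closed at the stop, + = opening = anticlockwise seen from above (clockwise closes); one turn is 6.283; travel 0 to 25.1 (four turns). Hard stop. Turning takes about 0.2 N m (4 to 5 N at the handle); it stays where it is left. Starts 0.35 to 0.9 turn open
- handle (a point): the wheel's black upright crank handle: 21 mm diameter, 60 mm tall, standing on top of the red wheel; point = its centre, 30 mm above its foot and 30 mm below its top. It revolves freely on its own upright axis, so it can be held without turning the hand while it is carried round. It circles the wheel axis at 46 mm radius.
- wheel_axis (a point): point on the wheel's upright axis at the height of the handle's centre (188 mm above the table). The red rim (124 mm outer diameter, 14 mm thick bar, top 31 mm below this point) and three spokes lie just below the handle's foot; the hub's hexagon nut reaches 5 mm above the foot
- valve_set: cooling-water regulating set, fixed: grey base plate 100 x 400 mm, copper pipe 34 mm in diameter along its y axis 60 mm above the table, brass globe valve in the middle with upright stem and the red wheel on top; origin = centre of its underside, z up. Valve shut, the handle stands on its +x side of the wheel axis
- red_point (a point): red measuring point: centre of the level brass face (18 mm diameter) on top of the red boss (30 mm diameter) clamped on the pipe, 105 to 130 mm from the wheel axis on one side or the other; faces up, 96 mm above the table
- blue_point (a point): blue measuring point, the same on the blue boss, on the other side of the wheel
- red_boss: the red plastic boss with its brass face, fixed; origin on the pipe's axis, 36 mm straight below the red point
- blue_boss: the blue plastic boss with its brass face, fixed; origin on the pipe's axis, 36 mm straight below the blue point
- probe_centre (a point): wireless contact-thermometer probe, 100 g, starts standing upright tip down in its dock; point = centre of its yellow round handle (22 mm diameter, 79 mm long, along the probe's axis; top end 39 mm above this point). Below it a black collar 36 mm in diameter, 6 mm thick, underside 46 mm below this point, then a 6 mm stem and the tip. z axis from tip to handle
- probe_tip (a point): end of the probe's copper tip (8 mm diameter), 119 mm below the handle's centre along the probe's axis; the tip is sprung and gives way by up to 5 mm (0.8 N at first, 2.8 N fully in)
- probe: the same probe; origin = centre of the collar's underside, z axis from tip to handle
- dock_mouth (a point): middle of the upright black tube of the grey dock, at its rim: tube 48 mm outer and 26 mm inner diameter, rim 95 mm above the table, bore 79 mm deep. The probe's collar rests flat on this rim, stem inside. The dock (fixed) has a low grey display case, top 63 mm above the table, along its +x side, 53 to 99 mm from the tube's axis
- spanner: bystander: steel open-ended spanner, 190 mm long, lying flat; origin at its underside
- coupling: bystander: brass quick coupling, 32 mm across, 46 mm tall, standing upright; origin at its underside
- spray: bystander: blue spray can, 56 mm across, 170 mm tall; origin at its underside
- mug: bystander: white mug, 80 mm across, 95 mm tall; origin at its underside
- moulding: bystander: orange moulded bowl, 90 mm across, 50 mm tall; origin at its underside
- tape: bystander: yellow roll of tape, 90 mm across, 24 mm tall, lying flat; origin at its underside
- eyebolt: bystander: steel lifting eye bolt, 80 mm long, 10 mm thick, lying flat; origin at its underside
- grip: the crank handle's own body, turning freely on its upright pin; origin = centre of its foot, 30 mm below its centre
Things that resemble listed ones, but are neither listed nor needed, are in the scene too. Leave any green or purple look-alike of the probe alone.

How it is judged:
By the outcome, as a careful person would: the job done as asked, in the order asked, and still so for the second after the job is handed in, while the arm keeps its last pose, push and grip.
It also fails if it takes over 72 s, if anything falls off the work surface, if the arm or the gripper's body presses on something with over 40 N, if the wrist force passes 120 N, or if a joint passes its speed limit or range.

## Working session

There is one attempt and no reset: what is moved stays moved. The work goes in short steps, Python scripts to look and compute and a tool call to move; the robot and the scene stay as the last step left them, time stands still between calls to the robot, and variables do not carry over. Pictures are saved under pics/ and viewed, at most 10 in all, crops included, and the job is handed in when it is done.

Besides the shell and the picture viewer there is one more tool, called after "Call:" by a JSON object that holds its "api" and its "payload". move_arm: Moves the arm, as the interface text tells. Shifts and turns lie within -1 to 1; 1 stands for 0.1 m of shift or pi rad of turn. Its arguments: {"type":"object","properties":{"motion":{"type":"array"},"fingers":{"type":"number"},"newtons":{"type":"number"}},"required":["motion"]}

```bash
ls; mkdir -p pics
cat > h.py <<'E'
import numpy as np, cv2
from cell import robot
from scipy.spatial.transform import Rotation as R
def T(s):
    M=np.eye(4);M[:3,:3]=R.from_euler('xyz',s['tool_rot']).as_matrix();M[:3,3]=s['tool_pos'];return M
def cam(n):
    s=robot.observe();c=robot.read_camera(n)
    c['E']=T(s)@np.array(c['hand_eye']) if n=='wrist' else np.array(c['extrinsics'])
    h,w=c['image'].shape[:2];c['f']=h/2/np.tan(np.radians(c['vfov'])/2);return c
def slopes(c,u,v):
    x=(np.asarray(u,float)-c['cx'])/c['f'];y=(np.asarray(v,float)-c['cy'])/c['f'];X,Y=x.copy(),y.copy()
    for _ in range(10):
        k=1+c['k1']*(X*X+Y*Y);X,Y=x/k,y/k
    return X,Y
def cloud(c):
    h,w=c['image'].shape[:2];v,u=np.mgrid[:h,:w];X,Y=slopes(c,u,v);d=c['range_z']
    P=np.stack([X*d,-Y*d,-d],-1);return P@c['E'][:3,:3].T+c['E'][:3,3]
def onplane(c,u,v,z):
    X,Y=slopes(c,u,v);r=c['E'][:3,:3]@np.array([X,-Y,-1.]);o=c['E'][:3,3];return o+r*(z-o[2])/r[2]
def save(c,n): cv2.imwrite('pics/'+n+'.png',c['image'][:,:,::-1])
E
python3 - <<'E'
from h import *
print(robot.observe(), robot.pinch_z)
for n in('scene','side','wrist'):
    c=cam(n);save(c,n);np.savez('pics/'+n,**{k:c[k] for k in c});print(n,c['f'],c['k1'],c['E'].round(3).tolist())
a=[cv2.imread(f'pics/{n}.png') for n in('scene','side')]
E
```

```text
pics
{'time': 0.0, 'qpos': array([-1.38796702e+00,  3.42753361e-01,  1.52501731e+00, -9.76600491e-06,
        1.27541628e+00, -1.45979639e-01]), 'qvel': array([-0.00074197, -0.00085132,  0.00057596, -0.00032135, -0.00166593,
        0.00017529]), 'joint_efforts': array([ 1.36288414e-03, -4.31230688e+01, -2.44214398e+01,  7.18992180e-02,
        5.60728332e-02, -1.16232263e-04]), 'tool_pos': array([ 0.16948324, -0.49645376,  0.22602897]), 'tool_rot': array([-3.14001396e+00, -2.22669486e-04,  3.28811625e-01]), 'contact_force': array([-0.12196734, -0.7040142 ,  0.47274871]), 'torque': array([-0.00688072,  0.00744136, -0.03568751]), 'grip_force': 0.0, 'opening': 0.09204594631050943} 0.0188
scene 365.5508669742334 -0.033629366863383164 [[0.406, -0.663, 0.629, 1.199], [0.914, 0.285, -0.29, -0.296], [0.013, 0.692, 0.722, 0.876], [0.0, 0.0, 0.0, 1.0]]
side 481.2436023682422 -0.019977551679420197 [[-0.999, 0.035, -0.01, 0.525], [-0.029, -0.566, 0.824, 1.084], [0.023, 0.824, 0.566, 0.886], [0.0, 0.0, 0.0, 1.0]]
wrist 304.9552555483132 -0.0561053136513161 [[0.323, 0.913, 0.249, 0.236], [-0.946, 0.312, 0.083, -0.475], [-0.002, -0.262, 0.965, 0.384], [0.0, 0.0, 0.0, 1.0]]
```

View pics/scene.png

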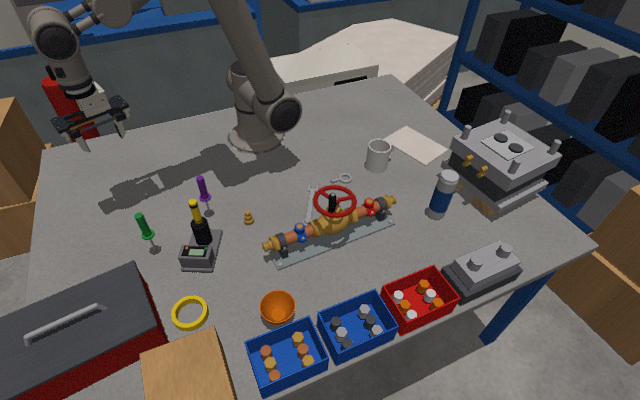

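View pics/side.png

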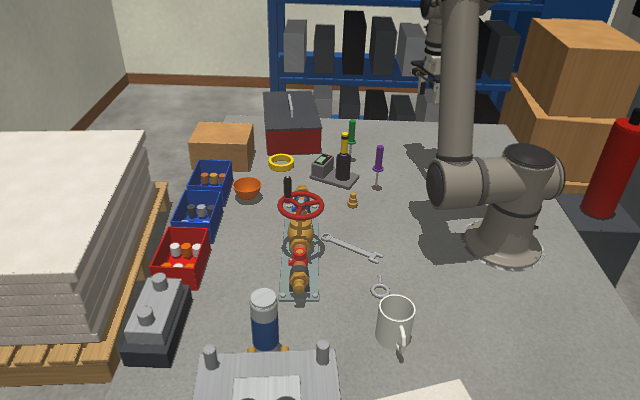

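The scene view shows the yellow probe at (195,212) in its dock, with the green (142,225) and purple (203,188) look-alikes beside it. The red wheel is at (335,200), the blue boss at (299,232) and the red boss at (370,207). In the side view the probe is at (345,143) and the wheel at (300,205), with its black handle at (288,187).

```bash
cat > m.py <<'E'
from h import *
for n in('scene','side'):
    z=np.load(f'pics/{n}.npz');c={k:z[k] for k in z.files};P=cloud(c);hsv=cv2.cvtColor(c['image'],cv2.COLOR_RGB2HSV)
    H,S,V=[hsv[...,i].astype(int) for i in range(3)];ok=c['range_z']>0
    def rep(name,m,box,zr):
        u0,u1,v0,v1=box;k=np.zeros_like(m);k[v0:v1,u0:u1]=m[v0:v1,u0:u1]
        k&=ok&(P[...,2]>zr[0])&(P[...,2]<zr[1]);Q=P[k]
        if len(Q): print(n,name,len(Q),'mean',Q.mean(0).round(4),'mid',((Q.min(0)+Q.max(0))/2).round(4),'ext',np.ptp(Q,0).round(3),'zmax',Q[:,2].max().round(3))
    B=dict(scene=dict(p=(180,215,195,225),w=(305,365,180,225),h=(320,345,185,220),r=(355,395,195,220),b=(285,315,220,245),d=(170,225,215,275)),
           side=dict(p=(335,352,128,156),w=(270,330,185,225),h=(275,300,170,205),r=(280,320,230,275),b=(280,320,190,225),d=(305,360,145,190)))[n]
    red=((H<6)|(H>174))&(S>140)&(V>60)
    rep('probe',(H>20)&(H<34)&(S>140)&(V>80),B['p'],(.14,.25))
    rep('wheel',red,B['w'],(.13,.18)); rep('handle',(V<60),B['h'],(.165,.24))
    rep('red',red,B['r'],(.06,.11)); rep('blue',(H>100)&(H<130)&(S>120),B['b'],(.06,.11))
    rep('rim',(V<70),B['d'],(.085,.1025)); rep('case',(S<60),B['d'],(.05,.075))
    t=ok&(P[...,2]>.012)&(P[...,0]>.2)&(P[...,0]<.85)&(abs(P[...,1])<.6)
    if n=='scene':
        # tall things
        l,lab,st,ce=cv2.connectedComponentsWithStats(t.astype(np.uint8))
        for i in range(1,l):
            if st[i,4]>40: Q=P[lab==i];print(ce[i].round(),Q.min(0).round(3),Q.max(0).round(3))
E
python3 m.py
```

```text
scene probe 85 mean [ 0.4654 -0.3052  0.1655] mid [ 0.4621 -0.305   0.1614] ext [0.019 0.019 0.041] zmax 0.182
scene wheel 508 mean [0.5862 0.0559 0.1541] mid [0.5844 0.0551 0.147 ] ext [0.117 0.118 0.026] zmax 0.16
scene handle 106 mean [0.6243 0.0258 0.194 ] mid [0.6223 0.0286 0.1923] ext [0.013 0.021 0.053] zmax 0.219
scene red 100 mean [0.5887 0.1746 0.0787] mid [0.5855 0.1662 0.0783] ext [0.041 0.054 0.036] zmax 0.096
scene blue 109 mean [ 0.5984 -0.053   0.0785] mid [ 0.5958 -0.052   0.0784] ext [0.038 0.028 0.036] zmax 0.096
scene rim 133 mean [ 0.4711 -0.3063  0.095 ] mid [ 0.4635 -0.3059  0.0938] ext [0.038 0.043 0.017] zmax 0.102
scene case 472 mean [ 0.5299 -0.3349  0.06  ] mid [ 0.5148 -0.3333  0.0625] ext [0.103 0.105 0.025] zmax 0.075
[72. 42.] [ 0.2  -0.53  0.38] [ 0.246 -0.325  0.611]
[257.  65.] [ 0.2   -0.133  0.157] [0.26  0.108 0.59 ]
[ 72. 129.] [ 0.2   -0.584  0.285] [ 0.238 -0.485  0.335]
[475. 175.] [0.483 0.375 0.012] [0.744 0.6   0.225]
[378. 154.] [0.315 0.307 0.013] [0.398 0.424 0.097]
[203. 190.] [ 0.335 -0.283  0.013] [ 0.365 -0.248  0.158]
[330. 218.] [
[... 708 characters left out ...]
[ 0.4588 -0.3028  0.1614] ext [0.02  0.027 0.043] zmax 0.183
side wheel 650 mean [0.5784 0.0631 0.1552] mid [0.5802 0.0578 0.1533] ext [0.119 0.122 0.021] zmax 0.164
side handle 128 mean [0.6166 0.0357 0.1941] mid [0.6169 0.0343 0.1928] ext [0.016 0.015 0.055] zmax 0.22
side red 165 mean [0.5767 0.1831 0.0821] mid [0.5792 0.168  0.0798] ext [0.047 0.05  0.038] zmax 0.099
side blue 30 mean [ 0.5906 -0.0471  0.0771] mid [ 0.5885 -0.0513  0.0792] ext [0.044 0.033 0.038] zmax 0.098
side rim 92 mean [ 0.4583 -0.2943  0.0956] mid [ 0.4578 -0.2988  0.0939] ext [0.043 0.041 0.017] zmax 0.102
side case 306 mean [ 0.505  -0.32    0.0616] mid [ 0.4938 -0.3671  0.0627] ext [0.136 0.174 0.025] zmax 0.075
```

Call:
{"api": "move_arm", "payload": {"motion": [[0.3,0,-0.1,0,0,0.035],[0.65,0,-0.2,0,0,0.07],[1,0,-0.25,0,0,0.105]], "fingers": 1, "newtons": 25}}

```text
time: 0.52
tool_pos: [0.265, -0.4643, 0.252]
tool_rot: [3.141, -0.0, -0.005]
contact_force: [-0.0, 0.1, 0.2]
opening: 0.0916
grip_force: 0.0
```

Call:
{"api": "move_arm", "payload": {"motion": [[0.35,-0.27,0,0,0,0],[0.7,-0.54,0,0,0,0],[1,-0.8,0,0,0,0]]}}

```text
time: 0.9
tool_pos: [0.3653, -0.3836, 0.2514]
tool_rot: [-3.141, 0.0, -0.001]
contact_force: [-0.1, -0.0, -0.1]
opening: 0.0918
grip_force: 0.0
```

Call:
{"api": "move_arm", "payload": {"motion": [[0.35,-0.27,0,0,0,0],[0.7,-0.54,0,0,0,0],[0.85,-0.76,0,0,0,0],[0.85,-0.76,0,0,0,0]]}}

```text
time: 1.4
tool_pos: [0.4502, -0.3073, 0.2514]
tool_rot: [-3.141, 0.0, 0.002]
contact_force: [-0.3, -0.4, 0.0]
opening: 0.0917
grip_force: 0.0
```

Run:
```python
from h import *
s=robot.observe();print(s['time'],s['tool_pos'],s['tool_rot'])
c=cam('wrist');save(c,'w1');P=cloud(c);hsv=cv2.cvtColor(c['image'],cv2.COLOR_RGB2HSV);H,S,V=[hsv[...,i] for i in range(3)]
m=(H>20)&(H<34)&(S>140)&(V>60)&(c['range_z']>0)&(np.hypot(P[...,0]-.459,P[...,1]+.306)<.05);Q=P[m]
for a,b in((.174,.19),(.1,.172)):
    q=Q[(Q[:,2]>a)&(Q[:,2]<b)]
    if len(q):print(a,len(q),q.mean(0),(q.min(0)+q.max(0))/2,np.ptp(q,0))
top=m&(P[...,2]>.174);v,u=np.where(top)
if len(u):
    (x,y),r=cv2.minEnclosingCircle(np.stack([u,v],1).astype(np.float32));print(x,y,r,onplane(c,x,y,.18))
```

```text
1.4 [ 0.45018186 -0.30725615  0.25140397] [-3.14099917e+00  4.49897969e-04  1.97497445e-03]
0.174 437 [ 0.45948924 -0.30816838  0.17935659] [ 0.45973518 -0.30795159  0.17773402] [0.02045197 0.01961035 0.00726261]
0.1 221 [ 0.46776442 -0.30753205  0.13877108] [ 0.46231046 -0.30692045  0.13648478] [0.01613386 0.02154587 0.07086679]
324.52239990234375 197.73133850097656 13.34463882446289 [ 0.46029677 -0.30801434  0.18      ]
```

View pics/w1.png

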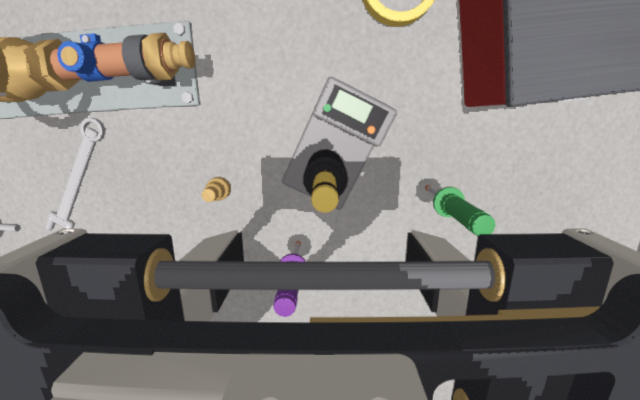

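The probe's top is at pixel (324,198), midway between the fingers. That gives (0.460, -0.308, 0.18), and the height agrees with the given sizes.

Call:
{"api": "move_arm", "payload": {"motion": [[0.1,0.01,0.1,0,0,0],[0.1,0.01,0.3,0,0,0],[0.1,0.01,0.65,0,0,0],[0.1,0.01,0.9,0,0,0]]}}

```text
time: 1.95
tool_pos: [0.4586, -0.3104, 0.1595]
tool_rot: [-3.141, 0.001, -0.003]
contact_force: [-0.0, 0.2, -0.0]
opening: 0.0917
grip_force: 0.0
```

Call:
{"api": "move_arm", "payload": {"motion": [[0,0,0.2,0,0,0],[0,0,0.39,0,0,0],[0,0,0.39,0,0,0]]}}

```text
time: 2.33
tool_pos: [0.4582, -0.3099, 0.1207]
tool_rot: [-3.139, 0.003, -0.002]
contact_force: [0.0, -0.1, 0.0]
opening: 0.0918
grip_force: 0.0
```

Call:
{"api": "move_arm", "payload": {"motion": [[0,0,0,0,0,0],[0,0,0,0,0,0],[0,0,0,0,0,0],[0,0,0,0,0,0],[0,0,0,0,0,0],[0,0,0,0,0,0]], "fingers": -1, "newtons": 25}}

```text
time: 3.08
tool_pos: [0.4594, -0.3098, 0.1228]
tool_rot: [3.141, -0.0, -0.001]
contact_force: [-0.1, -0.3, -0.9]
opening: 0.0366
grip_force: 0.0
```

Call:
{"api": "move_arm", "payload": {"motion": [[0,0,0,0,0,0],[0,0,0,0,0,0],[0,0,0,0,0,0],[0,0,0,0,0,0],[0,0,0,0,0,0]]}}

```text
time: 3.7
tool_pos: [0.4593, -0.3098, 0.1227]
tool_rot: [3.142, 0.0, -0.001]
contact_force: [0.6, 0.1, -0.1]
opening: 0.0215
grip_force: 25.0
```

Call:
{"api": "move_arm", "payload": {"motion": [[0,0,-0.15,0,0,0],[0,0,-0.4,0,0,0],[0,0,-0.7,0,0,0],[0,0,-1,0,0,0]]}}

```text
time: 4.2
tool_pos: [0.4594, -0.3098, 0.2248]
tool_rot: [3.141, -0.001, -0.001]
contact_force: [1.1, 0.1, -0.7]
opening: 0.0215
grip_force: 25.0
```

Call:
{"api": "move_arm", "payload": {"motion": [[0.15,-0.2,-0.1,0,0,0],[0.3,-0.5,-0.15,0,0,0],[0.5,-0.9,-0.15,0,0,0],[0.5,-0.9,-0.15,0,0,0]]}}

```text
time: 4.7
tool_pos: [0.5105, -0.2175, 0.239]
tool_rot: [3.141, -0.002, 0.003]
contact_force: [0.8, 0.5, -1.7]
opening: 0.0214
grip_force: 25.0
```

```bash
cat > w2.py <<'E'
from h import *
import sys
def go(n):
    s=robot.observe();print(s['time'],s['tool_pos'],s['tool_rot'],s['opening'],s['grip_force'])
    c=cam('wrist');save(c,n);P=cloud(c);hsv=cv2.cvtColor(c['image'],cv2.COLOR_RGB2HSV);H,S,V=[hsv[...,i].astype(int) for i in range(3)]
    for nm,m,z0 in(('blue',(H>100)&(H<130)&(S>120),.096),('red',((H<6)|(H>174))&(S>140),.096)):
        k=m&(P[...,2]>.085)&(P[...,2]<.103)&(np.hypot(P[...,0]-.585,P[...,1]-.056)<.16)&(np.hypot(P[...,0]-.585,P[...,1]-.056)>.08)
        Q=P[k]
        if len(Q)<20: print(nm,len(Q));continue
        v,u=np.where(k);(x,y),r=cv2.minEnclosingCircle(np.stack([u,v],1).astype(np.float32))
        print(nm,len(Q),Q.mean(0).round(4),((Q.min(0)+Q.max(0))/2).round(4),np.ptp(Q,0).round(3),'circ',x,y,r,onplane(c,x,y,.096).round(4))
    return c,P,H,S,V
if __name__=='__main__': go(sys.argv[1])
E
python3 w2.py w2
```

```text
4.7 [ 0.51050607 -0.21751823  0.23899505] [ 3.14136837e+00 -1.50094001e-03  2.65993895e-03] 0.021445348446835526 24.981515407562256
blue 477 [ 0.584  -0.0584  0.0933] [ 0.5836 -0.0542  0.0911] [0.029 0.029 0.012] circ 158.51031494140625 115.6360855102539 16.885915756225586 [ 0.584  -0.0572  0.096 ]
red 0
```

View pics/w2.png

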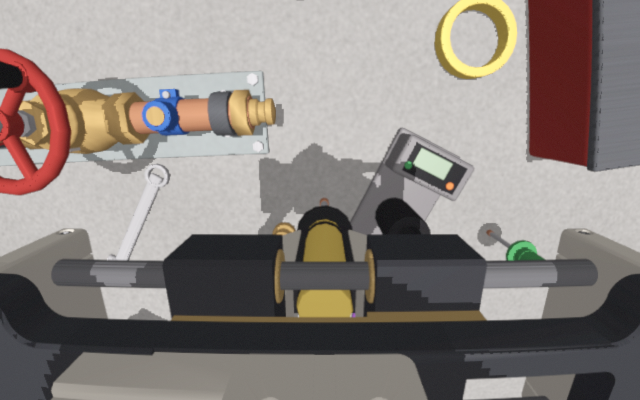

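The probe hangs upright in the grip. The blue boss's brass face is at pixel (158,116), which gives (0.584, -0.057). I'll pass on the near side of the wheel to reach the red point.

Call:
{"api": "move_arm", "payload": {"motion": [[-0.2,-0.3,-0.1,0,0,0],[-0.4,-0.65,-0.2,0,0,0],[-0.4,-1,-0.2,0,0,0]]}}

```text
time: 5.12
tool_pos: [0.4686, -0.1203, 0.2592]
tool_rot: [3.14, -0.002, -0.003]
contact_force: [0.4, 0.1, -1.2]
opening: 0.0215
grip_force: 25.0
```

Call:
{"api": "move_arm", "payload": {"motion": [[0,-0.35,0,0,0,0],[0,-0.7,0,0,0,0],[0,-1,0,0,0,0]]}}

```text
time: 5.5
tool_pos: [0.4695, -0.0198, 0.2584]
tool_rot: [3.141, -0.001, -0.002]
contact_force: [-0.1, -0.5, -1.4]
opening: 0.0218
grip_force: 25.0
```

Call:
{"api": "move_arm", "payload": {"motion": [[0,-0.35,0,0,0,0],[0,-0.7,0,0,0,0],[0,-1,0,0,0,0],[0,-1,0,0,0,0]]}}

```text
time: 6.0
tool_pos: [0.4698, 0.0806, 0.2582]
tool_rot: [3.141, -0.001, 0.001]
contact_force: [-0.2, -0.8, -0.8]
opening: 0.0215
grip_force: 25.0
```

```bash
cat > w3.py <<'E'
from w2 import *
c,P,H,S,V=go('w3')
xy=P[...,:2]
def st(nm,k):
    Q=P[k]
    if len(Q)>10: print(nm,len(Q),Q.mean(0).round(4),((Q.min(0)+Q.max(0))/2).round(4),np.ptp(Q,0).round(3))
w=((H<6)|(H>174))&(S>140)&(P[...,2]>.13)&(P[...,2]<.17);st('wheel',w)
Q=P[w];
if len(Q)>50:
    o=Q[np.hypot(*(Q[:,:2]-[.582,.0565]).T)>.05]; 
    (x,y),r=cv2.minEnclosingCircle(o[:,:2].astype(np.float32));print('rim',x,y,r)
h=(V<70)&(P[...,2]>.205)&(P[...,2]<.225)&(np.hypot(xy[...,0]-.582,xy[...,1]-.0565)<.065)&(xy[...,0]>.52);st('handletop',h)
for nm,q in(('blue',(.584,-.0575)),('red',(.575,.172))):
    b=(H>8)&(H<30)&(S>70)&(np.hypot(xy[...,0]-q[0],xy[...,1]-q[1])<.022)&(P[...,2]>.091)&(P[...,2]<.102);st('brass '+nm,b)
E
python3 w3.py
```

```text
6.0 [0.46984429 0.08063702 0.25820627] [ 3.14134413e+00 -7.02951624e-04  5.70920606e-04] 0.021500733105428108 24.98143047094345
blue 420 [ 0.5832 -0.0489  0.0934] [ 0.5835 -0.0521  0.0909] [0.028 0.029 0.012] circ 455.0 74.5 16.225080490112305 [ 0.5834 -0.0501  0.096 ]
red 384 [0.5745 0.1739 0.0938] [0.5752 0.1752 0.0911] [0.03  0.029 0.012] circ 230.5 82.5 15.953156471252441 [0.575  0.1735 0.096 ]
wheel 7961 [0.575  0.0572 0.1555] [0.575  0.0549 0.1579] [0.109 0.121 0.024]
rim 0.5797207951545715 0.05492894724011421 0.060964711010456085
handletop 226 [0.6083 0.0285 0.2105] [0.6092 0.0279 0.2112] [0.006 0.016 0.012]
brass blue 238 [ 0.584  -0.053   0.0957] [ 0.5839 -0.0532  0.0956] [0.017 0.017 0.005]
brass red 281 [0.5758 0.1758 0.0958] [0.576  0.176  0.0959] [0.018 0.018 0.005]
```

View pics/w3.png

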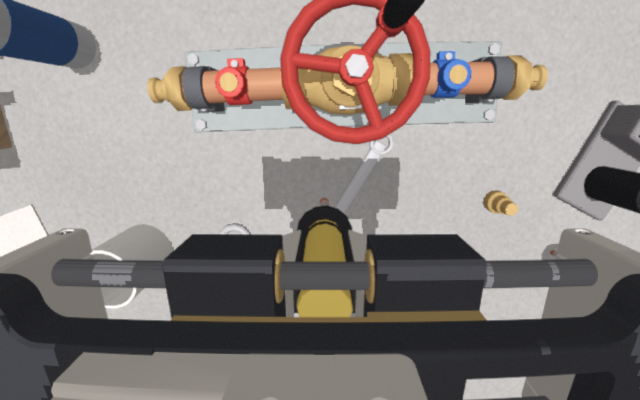

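Brass faces: red at (230,82), giving (0.576, 0.176, 0.096), and blue at (458,74), giving (0.584, -0.053, 0.096). The rim centre is (0.580, 0.055), which lies on the line between them.

Call:
{"api": "move_arm", "payload": {"motion": [[0,-0.35,0,0,0,0],[0.2,-0.7,0,0,0,0],[0.5,-0.95,0,0,0,0],[0.85,-0.95,0,0,0,0],[1,-0.95,0,0,0,0],[1,-0.95,0,0,0,0]]}}

```text
time: 6.8
tool_pos: [0.5708, 0.1732, 0.2571]
tool_rot: [3.141, 0.001, -0.003]
contact_force: [0.5, 0.4, -0.2]
opening: 0.0219
grip_force: 25.0
```

Run:
```python
from w2 import *
c,P,H,S,V=go('w4')
print(onplane(c,324,200,robot.observe()['tool_pos'][2]-.1))
cv2.imwrite('pics/w4c.png',cv2.resize(c['image'][100:260,240:400,::-1],(640,640))[:600])
```

```text
6.8 [0.57082102 0.17320213 0.25713404] [ 3.14085022e+00  6.29799471e-04 -3.28179976e-03] 0.021861281488118146 24.981356263160706
blue 77 [ 0.5772 -0.0565  0.0946] [ 0.5797 -0.0546  0.0947] [0.018 0.022 0.003] circ 532.131591796875 176.5 11.816866874694824 [ 0.5807 -0.0543  0.096 ]
red 353 [0.5783 0.1756 0.0941] [0.5765 0.176  0.0908] [0.029 0.028 0.011] circ 321.2268981933594 179.4958038330078 13.961446762084961 [0.5775 0.1757 0.096 ]
[0.57144327 0.17273702 0.15737346]
```

View pics/w4c.png

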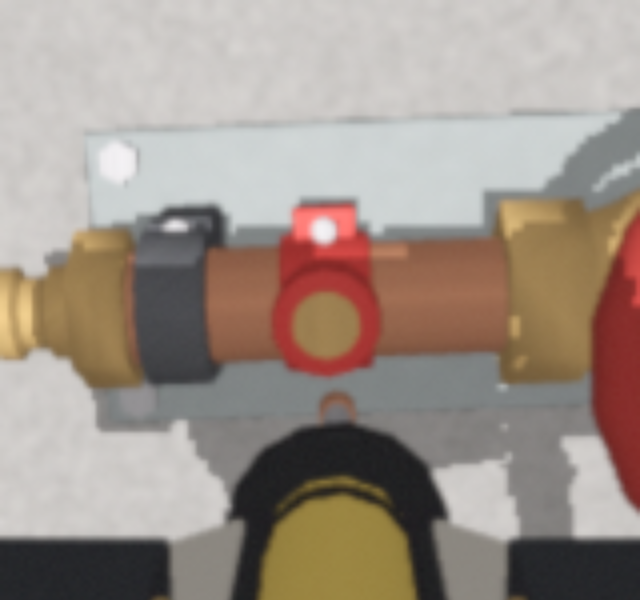

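The crop shows the tip at crop (337,405), just short of the brass face at (326,325). It lies straight under the TCP. I'll go down on red, hold about 1.25 s, and rise again.

Call:
{"api": "move_arm", "payload": {"motion": [[0.055,-0.028,0.05,0,0,0],[0.055,-0.028,0.3,0,0,0],[0.055,-0.028,0.5,0,0,0],[0.055,-0.028,0.58,0,0,0],[0.055,-0.028,0.615,0,0,0],[0.055,-0.028,0.64,0,0,0],[0.055,-0.028,0.64,0,0,0]]}}

```text
time: 7.72
tool_pos: [0.5756, 0.1779, 0.1944]
tool_rot: [-3.142, -0.001, -0.001]
contact_force: [-1.7, -0.6, 1.6]
opening: 0.0215
grip_force: 25.0
```

Call:
{"api": "move_arm", "payload": {"motion": [[0,0,0,0,0,0],[0,0,0,0,0,0],[0,0,0,0,0,0],[0,0,0,0,0,0]]}}

```text
time: 8.22
tool_pos: [0.5755, 0.1779, 0.1938]
tool_rot: [-3.142, -0.0, -0.001]
contact_force: [-0.6, -0.7, 1.3]
opening: 0.0213
grip_force: 25.0
```

Run:
```python
from w2 import *
c,P,H,S,V=go('w5');s=robot.observe();print(s['contact_force'])
cv2.imwrite('pics/w5c.png',cv2.resize(c['image'][120:240,260:380,::-1],(480,480)))
```

```text
8.225 [0.57550886 0.17790135 0.19379804] [-3.14156902e+00 -3.97320922e-04 -1.08928320e-03] 0.021340562741106982 24.981984794139862
blue 42 [ 0.578  -0.0541  0.0913] [ 0.5788 -0.0519  0.0907] [0.011 0.028 0.011] circ 573.5 192.0 17.755380630493164 [ 0.584  -0.0464  0.096 ]
red 415 [0.5824 0.1755 0.0937] [0.5801 0.1758 0.0908] [0.022 0.028 0.011] circ 326.0 198.42857360839844 16.9423770904541 [0.5782 0.1758 0.096 ]
[-0.26243372  1.00157894  0.90210627]
```

View pics/w5c.png

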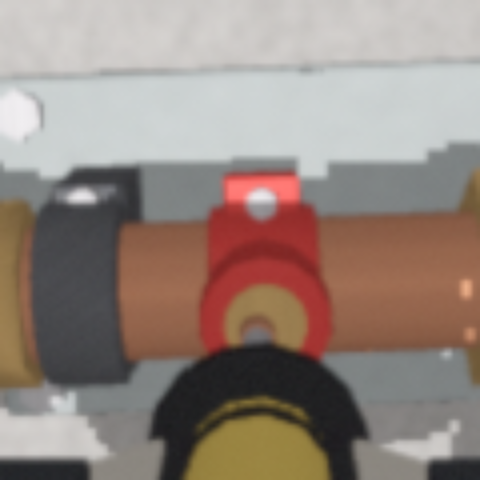

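Call:
{"api": "move_arm", "payload": {"motion": [[0,0,0,0,0,0],[0,0,0,0,0,0],[0,0,0,0,0,0],[0,0,0,0,0,0],[0,0,0,0,0,0]]}}

```text
time: 8.9
tool_pos: [0.5754, 0.1779, 0.1937]
tool_rot: [3.142, -0.0, -0.001]
contact_force: [0.6, 0.3, 0.4]
opening: 0.0216
grip_force: 25.0
```

The tip is visible on the red brass face at crop (258,328), well inside it, and stayed there over a second. Next is blue, back around the near side of the wheel.

Call:
{"api": "move_arm", "payload": {"motion": [[0,0,-0.2,0,0,0],[0,0,-0.5,0,0,0],[-0.3,0,-0.64,0,0,0],[-0.7,0,-0.64,0,0,0],[-1,0.3,-0.64,0,0,0],[-1,0.7,-0.64,0,0,0],[-1,1,-0.64,0,0,0]]}}

```text
time: 9.78
tool_pos: [0.4747, 0.0768, 0.2577]
tool_rot: [3.141, -0.0, -0.001]
contact_force: [-0.1, -0.7, -1.2]
opening: 0.0214
grip_force: 25.0
```

Call:
{"api": "move_arm", "payload": {"motion": [[0,0.35,0,0,0,0],[0,0.7,0,0,0,0],[0,1,0,0,0,0]]}}

```text
time: 10.15
tool_pos: [0.4749, -0.0233, 0.2575]
tool_rot: [3.141, 0.0, -0.002]
contact_force: [0.3, -0.2, -1.2]
opening: 0.0217
grip_force: 25.0
```

Call:
{"api": "move_arm", "payload": {"motion": [[0.1,0.25,0,0,0,0],[0.4,0.31,0,0,0,0],[0.8,0.31,0,0,0,0],[1,0.31,0,0,0,0],[1,0.31,0,0,0,0]]}}

```text
time: 10.78
tool_pos: [0.5756, -0.0532, 0.2566]
tool_rot: [-3.141, 0.002, -0.001]
contact_force: [-0.5, 0.2, -0.7]
opening: 0.0221
grip_force: 25.0
```

Run:
```python
from w2 import *
c,P,H,S,V=go('w6')
xy=P[...,:2];b=(H>8)&(H<30)&(S>70)&(np.hypot(xy[...,0]-.584,xy[...,1]+.053)<.022)&(P[...,2]>.091)&(P[...,2]<.102);Q=P[b];print(len(Q),Q.mean(0),(Q.min(0)+Q.max(0))/2,np.ptp(Q,0))
```

```text
10.775 [ 0.57557971 -0.05318322  0.25657624] [-3.14145781e+00  1.51230606e-03 -8.53528495e-04] 0.0220543918081266 24.982232451438904
blue 322 [ 0.5864 -0.0533  0.0941] [ 0.5846 -0.053   0.0913] [0.029 0.027 0.012] circ 323.86956787109375 176.13768005371094 14.138384819030762 [ 0.5858 -0.0534  0.096 ]
red 390 [0.5778 0.171  0.093 ] [0.5768 0.1751 0.0909] [0.028 0.029 0.012] circ 119.13999938964844 184.66000366210938 15.23083209991455 [0.5772 0.171  0.096 ]
197 [ 0.58411847 -0.05320184  0.09550262] [ 0.584075   -0.05297962  0.09550076] [0.0164609  0.01597508 0.00430453]
```

Call:
{"api": "move_arm", "payload": {"motion": [[0.095,0.01,0.05,0,0,0],[0.095,0.01,0.3,0,0,0],[0.095,0.01,0.5,0,0,0],[0.095,0.01,0.58,0,0,0],[0.095,0.01,0.615,0,0,0],[0.095,0.01,0.64,0,0,0],[0.095,0.01,0.64,0,0,0]]}}

```text
time: 11.7
tool_pos: [0.5848, -0.0542, 0.1944]
tool_rot: [3.141, -0.001, -0.001]
contact_force: [-1.2, -0.1, 0.2]
opening: 0.0212
grip_force: 25.0
```

Call:
{"api": "move_arm", "payload": {"motion": [[0,0,0,0,0,0],[0,0,0,0,0,0],[0,0,0,0,0,0],[0,0,0,0,0,0]]}}

```text
time: 12.2
tool_pos: [0.5848, -0.0542, 0.1938]
tool_rot: [3.141, -0.0, -0.001]
contact_force: [-0.8, 0.1, 0.6]
opening: 0.0216
grip_force: 25.0
```

Run:
```python
from w2 import *
c,P,H,S,V=go('w7');s=robot.observe();print(s['contact_force'])
cv2.imwrite('pics/w7c.png',cv2.resize(c['image'][120:240,260:380,::-1],(480,480)))
```

```text
12.2 [ 0.58477702 -0.05420132  0.19383268] [ 3.14137119e+00 -4.17985525e-04 -1.07401044e-03] 0.021584938305005737 24.98174875974655
blue 374 [ 0.5913 -0.0532  0.0938] [ 0.5883 -0.0533  0.0908] [0.022 0.027 0.011] circ 322.3694152832031 199.17198181152344 16.59320640563965 [ 0.5868 -0.0532  0.096 ]
red 402 [0.5795 0.1737 0.0939] [0.5766 0.1756 0.091 ] [0.028 0.029 0.011] circ 76.0625 208.0 16.60970115661621 [0.5787 0.1713 0.096 ]
[-0.84472113 -0.60770251  1.59860719]
```

View pics/w7c.png

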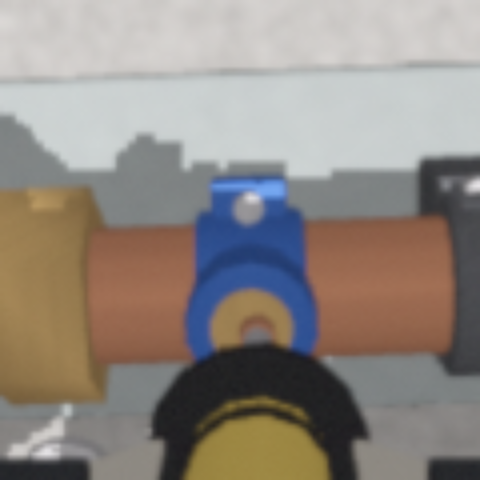

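Call:
{"api": "move_arm", "payload": {"motion": [[0,0,0,0,0,0],[0,0,0,0,0,0],[0,0,0,0,0,0],[0,0,0,0,0,0],[0,0,0,0,0,0]]}}

```text
time: 12.88
tool_pos: [0.5847, -0.0542, 0.1937]
tool_rot: [3.141, -0.0, -0.001]
contact_force: [0.1, -0.6, 1.3]
opening: 0.0215
grip_force: 25.0
```

The tip sits on the blue brass face at crop (257,325). Now back to the dock.

Call:
{"api": "move_arm", "payload": {"motion": [[0,0,-0.2,0,0,0],[0,0,-0.5,0,0,0],[-0.1,0.3,-0.64,0,0,0],[-0.3,0.65,-0.64,0,0,0],[-0.5,1,-0.64,0,0,0]]}}

```text
time: 13.5
tool_pos: [0.5339, -0.1547, 0.2575]
tool_rot: [-3.141, 0.0, -0.0]
contact_force: [0.1, -0.2, -0.7]
opening: 0.0218
grip_force: 25.0
```

Call:
{"api": "move_arm", "payload": {"motion": [[-0.2,0.35,0,0,0,0],[-0.4,0.7,0,0,0,0],[-0.6,1,0,0,0,0]]}}

```text
time: 13.88
tool_pos: [0.4735, -0.2551, 0.2574]
tool_rot: [-3.141, 0.0, -0.001]
contact_force: [0.4, 0.7, -1.2]
opening: 0.0214
grip_force: 25.0
```

Call:
{"api": "move_arm", "payload": {"motion": [[-0.1,0.3,0,0,0,0],[-0.15,0.54,0,0,0,0],[-0.15,0.555,0,0,0,0],[-0.15,0.555,0,0,0,0]]}}

```text
time: 14.38
tool_pos: [0.4594, -0.3088, 0.2574]
tool_rot: [-3.141, 0.0, -0.001]
contact_force: [-1.0, 0.1, 0.2]
opening: 0.0215
grip_force: 25.0
```

Call:
{"api": "move_arm", "payload": {"motion": [[0,0.01,0.15,0,0,0],[0,0.01,0.4,0,0,0],[0,0.01,0.7,0,0,0],[0,0.01,1,0,0,0]]}}

```text
time: 14.88
tool_pos: [0.4593, -0.3093, 0.156]
tool_rot: [-3.141, 0.001, 0.0]
contact_force: [0.1, -0.5, -0.5]
opening: 0.0215
grip_force: 25.0
```

Call:
{"api": "move_arm", "payload": {"motion": [[0,0,0.15,0,0,0],[0,0,0.27,0,0,0],[0,0,0.32,0,0,0],[0,0,0.345,0,0,0],[0,0,0.345,0,0,0]]}}

```text
time: 15.5
tool_pos: [0.4596, -0.3107, 0.1237]
tool_rot: [3.141, -0.001, -0.001]
contact_force: [0.3, -0.4, -1.3]
opening: 0.0217
grip_force: 25.0
```

Call:
{"api": "move_arm", "payload": {"motion": [[0,0,0.01,0,0,0],[0,0,0.012,0,0,0]]}}

```text
time: 15.75
tool_pos: [0.4596, -0.3107, 0.1226]
tool_rot: [3.141, -0.001, -0.001]
contact_force: [0.2, 0.3, 3.2]
opening: 0.0216
grip_force: 25.0
```

Call:
{"api": "move_arm", "payload": {"motion": [[0,0,0,0,0,0],[0,0,0,0,0,0],[0,0,0,0,0,0],[0,0,0,0,0,0],[0,0,0,0,0,0],[0,0,0,0,0,0]], "fingers": 0.6}}

```text
time: 16.5
tool_pos: [0.4593, -0.3105, 0.122]
tool_rot: [3.142, 0.0, -0.001]
contact_force: [0.4, -0.1, -0.2]
opening: 0.0727
grip_force: 0.0
```

Call:
{"api": "move_arm", "payload": {"motion": [[0,0,-0.2,0,0,0],[0,0,-0.5,0,0,0],[0,0,-0.75,0,0,0],[0,0,-1,0,0,0]]}}

```text
time: 17.0
tool_pos: [0.4593, -0.3105, 0.2229]
tool_rot: [3.141, -0.0, -0.001]
contact_force: [0.1, 0.9, -0.8]
opening: 0.0737
grip_force: 0.0
```

Call:
{"api": "move_arm", "payload": {"motion": [[0,-0.05,-0.2,0,0,0],[0,-0.3,-0.4,0,0,0],[0.2,-0.6,-0.4,0,0,0],[0.3,-1,-0.4,0,0,0]]}}

```text
time: 17.5
tool_pos: [0.49, -0.2101, 0.2622]
tool_rot: [3.141, -0.001, -0.002]
contact_force: [0.2, -0.1, -0.6]
opening: 0.0735
grip_force: 0.0
```

```bash
cat > w8.py <<'E'
from h import *
s=robot.observe();print(s['time'],s['tool_pos'],s['opening'])
for n in('scene','side'):
    c=cam(n);save(c,n+'8');np.savez('pics/'+n,**{k:c[k] for k in c})
E
python3 w8.py; python3 m.py | grep -E 'probe|handle|wheel|rim'
```

```text
17.5 [ 0.49003288 -0.21007296  0.26219547] 0.07347144326774938
scene probe 83 mean [ 0.4661 -0.3088  0.1649] mid [ 0.4629 -0.309   0.1609] ext [0.019 0.02  0.041] zmax 0.181
scene wheel 504 mean [0.5865 0.0556 0.1542] mid [0.5853 0.055  0.1471] ext [0.116 0.119 0.025] zmax 0.159
scene handle 106 mean [0.6242 0.0259 0.1935] mid [0.6213 0.0281 0.1913] ext [0.015 0.019 0.052] zmax 0.217
scene rim 143 mean [ 0.471  -0.3054  0.0952] mid [ 0.4657 -0.3063  0.0938] ext [0.036 0.044 0.017] zmax 0.102
side probe 68 mean [ 0.4589 -0.3032  0.1623] mid [ 0.459  -0.3055  0.162 ] ext [0.02  0.029 0.042] zmax 0.183
side wheel 655 mean [0.5785 0.0629 0.155 ] mid [0.5799 0.059  0.1539] ext [0.118 0.119 0.02 ] zmax 0.164
side handle 127 mean [0.6166 0.0357 0.1942] mid [0.6169 0.0349 0.1928] ext [0.017 0.015 0.055] zmax 0.22
side rim 91 mean [ 0.4581 -0.2939  0.0953] mid [ 0.4576 -0.2976  0.0942] ext [0.044 0.039 0.016] zmax 0.102
```

The probe stands in its dock again: upright, top at z = 0.181, at (0.460, -0.309). Next, the crank handle at about (0.617, 0.028).

Call:
{"api": "move_arm", "payload": {"motion": [[0.2,-0.35,0,0,0,0],[0.4,-0.7,0,0,0,0],[0.6,-1,0,0,0,0]], "newtons": 50}}

```text
time: 17.98
tool_pos: [0.55, -0.11, 0.2621]
tool_rot: [3.141, -0.0, -0.001]
contact_force: [-0.0, -0.6, -0.2]
opening: 0.0736
grip_force: 0.0
```

Call:
{"api": "move_arm", "payload": {"motion": [[0.2,-0.35,0,0,0,0],[0.4,-0.7,0,0,0,0],[0.5,-1,0,0,0,0]]}}

```text
time: 18.35
tool_pos: [0.6004, -0.01, 0.2617]
tool_rot: [3.141, 0.0, -0.001]
contact_force: [0.3, -0.4, -0.4]
opening: 0.0735
grip_force: 0.0
```

Call:
{"api": "move_arm", "payload": {"motion": [[0.1,-0.3,0,0,0,0],[0.1,-0.38,0,0,0,0],[0.1,-0.38,0,0,0,0]]}}

```text
time: 18.73
tool_pos: [0.6095, 0.0269, 0.2619]
tool_rot: [3.141, 0.0, -0.001]
contact_force: [1.1, 0.4, -0.5]
opening: 0.0739
grip_force: 0.0
```

```bash
cat > wh.py <<'E'
from w2 import *
c,P,H,S,V=go('wh')
k=(P[...,2]>.2)&(P[...,2]<.225)&(V<90)&(np.hypot(P[...,0]-.58,P[...,1]-.055)<.07)
n,l,st,ce=cv2.connectedComponentsWithStats(k.astype(np.uint8))
for i in range(1,n):
    if st[i,4]>30:
        Q=P[l==i];v,u=np.where((l==i)&(P[...,2]>.214));print(st[i],Q.mean(0).round(4),((Q.min(0)+Q.max(0))/2).round(4),np.ptp(Q,0).round(3))
        if len(u):(x,y),r=cv2.minEnclosingCircle(np.stack([u,v],1).astype(np.float32));print('top',x,y,r,onplane(c,x,y,.218))
E
python3 wh.py
```

```text
18.725 [0.60948277 0.02693066 0.26185873] [ 3.14101828e+00  4.48690687e-04 -6.26831843e-04] 0.07385507112395666 0.0
blue 287 [ 0.5877 -0.0506  0.0936] [ 0.5854 -0.0526  0.0909] [0.028 0.028 0.011] circ 394.50262451171875 204.91160583496094 13.149197578430176 [ 0.5866 -0.0515  0.096 ]
red 356 [0.5791 0.172  0.0931] [0.5765 0.1751 0.0907] [0.029 0.029 0.011] circ 194.0 212.5 14.080227851867676 [0.5778 0.1725 0.096 ]
[310 191  28  31 562] [0.6204 0.0269 0.214 ] [0.6184 0.027  0.2096] [0.018 0.02  0.019]
top 323.4759521484375 209.30068969726562 12.543659210205078 [0.61855491 0.02681883 0.218     ]
```

View pics/wh.png

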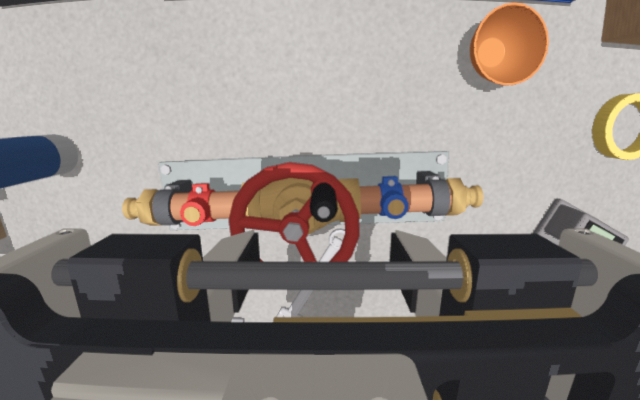

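The handle top is at pixel (323,209), giving (0.6185, 0.027, 0.218), and it is centred between the open fingers. Descending to grip it.

Call:
{"api": "move_arm", "payload": {"motion": [[0.09,0,0.1,0,0,0],[0.09,0,0.4,0,0,0],[0.09,0,0.7,0,0,0],[0.09,0,0.92,0,0,0],[0.09,0,0.92,0,0,0]]}}

```text
time: 19.4
tool_pos: [0.6177, 0.0265, 0.1676]
tool_rot: [-3.141, 0.005, -0.002]
contact_force: [-0.3, 0.8, -0.2]
opening: 0.0735
grip_force: 0.0
```

Call:
{"api": "move_arm", "payload": {"motion": [[0,0,0,0,0,0],[0,0,0,0,0,0],[0,0,0,0,0,0],[0,0,0,0,0,0],[0,0,0,0,0,0],[0,0,0,0,0,0],[0,0,0,0,0,0]], "fingers": -1, "newtons": 50}}

```text
time: 20.27
tool_pos: [0.6187, 0.0275, 0.17]
tool_rot: [-3.141, 0.0, -0.001]
contact_force: [-0.7, 0.4, 1.6]
opening: 0.0206
grip_force: 50.0
```

```bash
cat > circ.py <<'E'
import sys,numpy as np
from h import *
# rows around axis (ax,ay), from angle of the current TCP, step deg, n
ax,ay,r,step,n=map(float,sys.argv[1:6])
s=robot.observe();p=s['tool_pos'];a0=np.arctan2(p[1]-ay,p[0]-ax)
print(s['time'],p,'r',np.hypot(p[0]-ax,p[1]-ay),'ang',np.degrees(a0),s['contact_force'],s['opening'],s['grip_force'])
M=T(s)[:3,:3]
for i in range(1,int(n)+1):
    a=a0+np.radians(step*i);d=np.array([r*(np.cos(a)-np.cos(a0)),r*(np.sin(a)-np.sin(a0)),0]);print([round(float(x),3) for x in d@np.array([[1,0,0],[0,-1,0],[0,0,-1]])*10],end=' ')
E
python3 circ.py .580 .055 .046 -15 12
```

```text
20.275 [0.61870174 0.02748921 0.17002044] r 0.04748334367300223 ang -35.40678398613108 [-0.67594516  0.39952706  1.58771347] 0.020628835668899104 49.999626874923706
[-0.082, 0.088, 0.0] [-0.183, 0.152, 0.0] [-0.298, 0.187, 0.0] [-0.418, 0.191, 0.0] [-0.535, 0.165, 0.0] [-0.641, 0.108, 0.0] [-0.729, 0.027, 0.0] [-0.793, -0.075, 0.0] [-0.828, -0.19, 0.0] [-0.833, -0.31, 0.0] [-0.806, -0.427, 0.0] [-0.75, -0.533, 0.0]
```

Call:
{"api": "move_arm", "payload": {"motion": [[-0.082,0.088,0,0,0,0],[-0.183,0.152,0,0,0,0],[-0.298,0.187,0,0,0,0],[-0.418,0.191,0,0,0,0],[-0.535,0.165,0,0,0,0],[-0.641,0.108,0,0,0,0],[-0.729,0.027,0,0,0,0],[-0.793,-0.075,0,0,0,0],[-0.793,-0.075,0,0,0,0]]}}

```text
time: 21.4
tool_pos: [0.5403, 0.0358, 0.1701]
tool_rot: [-3.141, -0.003, -0.001]
contact_force: [4.5, 4.0, -2.3]
opening: 0.0202
grip_force: 50.0
```

```bash
python3 circ.py .580 .055 .046 -6 12
```

```text
21.4 [0.5402853  0.03584484 0.17008931] r 0.0440928268497268 ang -154.25109584893858 [ 4.51128025  4.02966017 -2.305793  ] 0.020230799101821347 49.999406933784485
[-0.019, -0.044, 0.0] [-0.032, -0.091, 0.0] [-0.041, -0.138, 0.0] [-0.045, -0.186, 0.0] [-0.044, -0.234, 0.0] [-0.038, -0.282, 0.0] [-0.027, -0.329, 0.0] [-0.011, -0.374, 0.0] [0.009, -0.418, 0.0] [0.034, -0.459, 0.0] [0.063, -0.497, 0.0] [0.096, -0.532, 0.0]
```

```bash
python3 circ.py .582 .055 .046 -3 12
```

```text
21.4 [0.5402853  0.03584484 0.17008931] r 0.045902463671678925 ang -155.3356728940704 [ 4.51128025  4.02966017 -2.305793  ] 0.020230799101821347 49.999406933784485
[-0.009, -0.022, 0.0] [-0.018, -0.045, 0.0] [-0.025, -0.068, 0.0] [-0.031, -0.091, 0.0] [-0.035, -0.115, 0.0] [-0.039, -0.139, 0.0] [-0.041, -0.163, 0.0] [-0.042, -0.187, 0.0] [-0.042, -0.211, 0.0] [-0.04, -0.235, 0.0] [-0.037, -0.259, 0.0] [-0.033, -0.282, 0.0]
```

Call:
{"api": "move_arm", "payload": {"motion": [[-0.018,-0.045,0,0,0,0],[-0.031,-0.091,0,0,0,0],[-0.039,-0.139,0,0,0,0],[-0.041,-0.163,0,0,0,0],[-0.042,-0.187,0,0,0,0],[-0.042,-0.187,0,0,0,0]]}}

```text
time: 22.15
tool_pos: [0.536, 0.0527, 0.1701]
tool_rot: [3.14, -0.002, -0.001]
contact_force: [3.7, -2.9, -2.5]
opening: 0.0199
grip_force: 50.0
```

Call:
{"api": "move_arm", "payload": {"motion": [[0,-0.012,0,0,0,0],[0,-0.024,0,0,0,0],[0,-0.036,0,0,0,0],[0,-0.036,0,0,0,0]]}}

```text
time: 22.65
tool_pos: [0.536, 0.0562, 0.1701]
tool_rot: [3.14, -0.002, -0.001]
contact_force: [3.2, -4.2, -1.7]
opening: 0.0204
grip_force: 50.0
```

```bash
python3 circ.py .582 .055 .046 -15 12
```

```text
22.65 [0.53600664 0.05622825 0.17006309] r 0.04600975679699595 ang 178.4702837526127 [ 3.19785802 -4.24660675 -1.72377662] 0.020370298280627194 49.99959647655487
[0.019, -0.119, 0.0] [0.068, -0.228, 0.0] [0.143, -0.322, 0.0] [0.241, -0.392, 0.0] [0.353, -0.435, 0.0] [0.472, -0.448, 0.0] [0.591, -0.429, 0.0] [0.7, -0.38, 0.0] [0.794, -0.304, 0.0] [0.864, -0.207, 0.0] [0.907, -0.095, 0.0] [0.92, 0.025, 0.0]
```

Call:
{"api": "move_arm", "payload": {"motion": [[0.003,-0.03,0,0,0,0],[0.008,-0.06,0,0,0,0],[0.013,-0.09,0,0,0,0],[0.019,-0.119,0,0,0,0],[0.019,-0.119,0,0,0,0]]}}

```text
time: 23.28
tool_pos: [0.5378, 0.0682, 0.1701]
tool_rot: [3.14, -0.002, -0.001]
contact_force: [2.6, -4.2, -1.6]
opening: 0.0202
grip_force: 50.0
```

```bash
python3 circ.py .582 .055 .046 -14 12
```

```text
23.275 [0.53783131 0.06816722 0.17008389] r 0.04608956991297613 ang 163.4000503932247 [ 2.64235121 -4.16612213 -1.59768285] 0.020234277735991735 49.99955892562866
[0.045, -0.103, 0.0] [0.113, -0.192, 0.0] [0.201, -0.261, 0.0] [0.303, -0.308, 0.0] [0.414, -0.328, 0.0] [0.525, -0.321, 0.0] [0.632, -0.287, 0.0] [0.728, -0.228, 0.0] [0.806, -0.148, 0.0] [0.863, -0.051, 0.0] [0.895, 0.056, 0.0] [0.899, 0.168, 0.0]
```

Call:
{"api": "move_arm", "payload": {"motion": [[0.045,-0.103,0,0,0,0],[0.113,-0.192,0,0,0,0],[0.201,-0.261,0,0,0,0],[0.303,-0.308,0,0,0,0],[0.414,-0.328,0,0,0,0],[0.525,-0.321,0,0,0,0],[0.632,-0.287,0,0,0,0],[0.728,-0.228,0,0,0,0],[0.806,-0.148,0,0,0,0],[0.863,-0.051,0,0,0,0],[0.863,-0.051,0,0,0,0]]}}

```text
time: 24.65
tool_pos: [0.624, 0.0741, 0.1701]
tool_rot: [-3.141, -0.001, -0.001]
contact_force: [2.8, 0.7, 0.2]
opening: 0.0205
grip_force: 50.0
```

```bash
python3 circ.py .582 .055 .046 -2 12
```

```text
24.65 [0.62403183 0.0740785  0.17009635] r 0.04615911537375817 ang 24.413584363840194 [2.80687045 0.65775093 0.19376737] 0.02053749195426823 49.9999076128006
[0.006, 0.015, 0.0] [0.012, 0.03, 0.0] [0.018, 0.045, 0.0] [0.022, 0.06, 0.0] [0.027, 0.076, 0.0] [0.03, 0.091, 0.0] [0.034, 0.107, 0.0] [0.036, 0.123, 0.0] [0.038, 0.139, 0.0] [0.04, 0.155, 0.0] [0.041, 0.171, 0.0] [0.041, 0.187, 0.0]
```

Call:
{"api": "move_arm", "payload": {"motion": [[0.012,0.03,0,0,0,0],[0.022,0.06,0,0,0,0],[0.03,0.091,0,0,0,0],[0.036,0.123,0,0,0,0],[0.036,0.123,0,0,0,0]]}}

```text
time: 25.28
tool_pos: [0.6274, 0.0627, 0.1701]
tool_rot: [-3.14, -0.001, -0.001]
contact_force: [3.3, 4.1, -0.2]
opening: 0.0203
grip_force: 50.0
```

Call:
{"api": "move_arm", "payload": {"motion": [[0.002,0.01,0,0,0,0],[0.003,0.02,0,0,0,0],[0.004,0.03,0,0,0,0],[0.004,0.03,0,0,0,0]]}}

```text
time: 25.78
tool_pos: [0.6278, 0.0599, 0.1701]
tool_rot: [-3.14, -0.001, -0.001]
contact_force: [2.7, 4.0, -0.4]
opening: 0.0203
grip_force: 50.0
```

```bash
python3 circ.py .582 .055 .046 -1 6
```

```text
25.775 [0.62777496 0.05991529 0.17010667] r 0.04603810421645823 ang 6.128905133882521 [ 2.6713978   4.00135822 -0.4043499 ] 0.02029865584888867 49.999462366104126
[0.001, 0.008, 0.0] [0.001, 0.016, 0.0] [0.002, 0.024, 0.0] [0.002, 0.032, 0.0] [0.003, 0.04, 0.0] [0.003, 0.048, 0.0]
```

Call:
{"api": "move_arm", "payload": {"motion": [[0.001,0.008,0,0,0,0],[0.001,0.016,0,0,0,0],[0.001,0.016,0,0,0,0]]}}

```text
time: 26.15
tool_pos: [0.6279, 0.0583, 0.1701]
tool_rot: [-3.14, -0.001, -0.001]
contact_force: [3.7, 5.0, -0.6]
opening: 0.0204
grip_force: 50.0
```

Call:
{"api": "move_arm", "payload": {"motion": [[0,0.006,0,0,0,0],[0,0.012,0,0,0,0],[0,0.012,0,0,0,0]]}}

```text
time: 26.52
tool_pos: [0.6279, 0.0571, 0.1701]
tool_rot: [-3.14, -0.002, -0.001]
contact_force: [4.6, 5.1, -0.3]
opening: 0.0198
grip_force: 50.0
```

Call:
{"api": "move_arm", "payload": {"motion": [[0,0.006,0,0,0,0],[0,0.012,0,0,0,0],[0,0.012,0,0,0,0]]}}

```text
time: 26.9
tool_pos: [0.628, 0.0568, 0.1701]
tool_rot: [-3.139, -0.002, -0.0]
contact_force: [3.5, 7.0, -2.5]
opening: 0.0204
grip_force: 50.0
```

Call:
{"api": "move_arm", "payload": {"motion": [[0,0.006,0,0,0,0],[0,0.012,0,0,0,0],[0,0.012,0,0,0,0]]}}

```text
time: 27.28
tool_pos: [0.628, 0.0568, 0.1701]
tool_rot: [-3.137, -0.002, 0.0]
contact_force: [4.9, 11.8, -0.8]
opening: 0.0201
grip_force: 50.0
```

Call:
{"api": "move_arm", "payload": {"motion": [[0,0.006,0,0,0,0],[0,0.012,0,0,0,0],[0,0.012,0,0,0,0]]}}

```text
time: 27.65
tool_pos: [0.6279, 0.0567, 0.1701]
tool_rot: [-3.136, -0.002, 0.001]
contact_force: [4.4, 15.1, -1.6]
opening: 0.0204
grip_force: 50.0
```

```bash
python3 circ.py .582 .055 .046 15 12
```

```text
27.65 [0.62794611 0.05668395 0.17009555] r 0.04597696101936008 ang 2.098978288775345 [ 4.40267218 15.09500197 -1.59236593] 0.020351840815349846 49.99962329864502
[-0.02, -0.118, 0.0] [-0.07, -0.228, 0.0] [-0.147, -0.32, 0.0] [-0.244, -0.39, 0.0] [-0.357, -0.432, 0.0] [-0.477, -0.443, 0.0] [-0.595, -0.423, 0.0] [-0.704, -0.373, 0.0] [-0.797, -0.296, 0.0] [-0.866, -0.198, 0.0] [-0.908, -0.086, 0.0] [-0.919, 0.034, 0.0]
```

The stop is found: TCP angle 2.1°, force rising to 15 N with no further motion, and this matches the plate's yaw. Now backing off two turns anticlockwise.

Call:
{"api": "move_arm", "payload": {"motion": [[-0.02,-0.148,0,0,0,0],[-0.07,-0.258,0,0,0,0],[-0.147,-0.35,0,0,0,0],[-0.244,-0.42,0,0,0,0],[-0.357,-0.462,0,0,0,0],[-0.477,-0.473,0,0,0,0],[-0.595,-0.453,0,0,0,0],[-0.704,-0.403,0,0,0,0],[-0.797,-0.326,0,0,0,0],[-0.866,-0.228,0,0,0,0],[-0.908,-0.116,0,0,0,0],[-0.919,0.004,0,0,0,0]]}}

```text
time: 29.15
tool_pos: [0.536, 0.0529, 0.1701]
tool_rot: [-3.14, -0.002, -0.001]
contact_force: [8.0, 6.0, -4.3]
opening: 0.0203
grip_force: 50.0
```

```bash
python3 circ.py .582 .055 .046 15 12
```

```text
29.15 [0.53597509 0.05288719 0.17009747] r 0.0460733833079252 ang -177.3716395743338 [ 8.01439052  5.98744762 -4.3172635 ] 0.02031570437427912 49.99959111213684
[0.021, 0.118, 0.0] [0.072, 0.227, 0.0] [0.15, 0.319, 0.0] [0.248, 0.387, 0.0] [0.361, 0.428, 0.0] [0.481, 0.438, 0.0] [0.599, 0.417, 0.0] [0.708, 0.366, 0.0] [0.799, 0.289, 0.0] [0.868, 0.19, 0.0] [0.909, 0.077, 0.0] [0.919, -0.042, 0.0]
```

Call:
{"api": "move_arm", "payload": {"motion": [[0.02,0.118,0,0,0,0],[0.07,0.228,0,0,0,0],[0.147,0.32,0,0,0,0],[0.244,0.39,0,0,0,0],[0.357,0.432,0,0,0,0],[0.477,0.443,0,0,0,0],[0.595,0.423,0,0,0,0],[0.704,0.373,0,0,0,0],[0.797,0.296,0,0,0,0],[0.866,0.198,0,0,0,0],[0.908,0.086,0,0,0,0],[0.919,-0.034,0,0,0,0]]}}

```text
time: 30.65
tool_pos: [0.628, 0.0539, 0.1701]
tool_rot: [3.138, -0.001, -0.002]
contact_force: [1.7, -5.5, 0.5]
opening: 0.0203
grip_force: 50.0
```

Call:
{"api": "move_arm", "payload": {"motion": [[-0.02,-0.118,0,0,0,0],[-0.07,-0.228,0,0,0,0],[-0.147,-0.32,0,0,0,0],[-0.244,-0.39,0,0,0,0],[-0.357,-0.432,0,0,0,0],[-0.477,-0.443,0,0,0,0],[-0.595,-0.423,0,0,0,0],[-0.704,-0.373,0,0,0,0],[-0.797,-0.296,0,0,0,0],[-0.866,-0.198,0,0,0,0],[-0.908,-0.086,0,0,0,0],[-0.919,0.034,0,0,0,0]]}}

```text
time: 32.15
tool_pos: [0.536, 0.0529, 0.1701]
tool_rot: [-3.14, -0.002, -0.001]
contact_force: [6.7, 5.5, -4.3]
opening: 0.0202
grip_force: 50.0
```

```bash
python3 circ.py .582 .055 .046 15 12
```

```text
32.15 [0.53597115 0.05286895 0.17011268] r 0.04607815910385391 ang -177.34920722616025 [ 6.72462726  5.53421155 -4.29888847] 0.02018632129958206 49.999587535858154
[0.021, 0.118, 0.0] [0.072, 0.227, 0.0] [0.15, 0.319, 0.0] [0.248, 0.387, 0.0] [0.361, 0.428, 0.0] [0.481, 0.438, 0.0] [0.599, 0.417, 0.0] [0.708, 0.366, 0.0] [0.799, 0.289, 0.0] [0.868, 0.19, 0.0] [0.909, 0.077, 0.0] [0.919, -0.043, 0.0]
```

Call:
{"api": "move_arm", "payload": {"motion": [[0.02,0.118,0,0,0,0],[0.07,0.228,0,0,0,0],[0.147,0.32,0,0,0,0],[0.244,0.39,0,0,0,0],[0.357,0.432,0,0,0,0],[0.477,0.443,0,0,0,0],[0.595,0.423,0,0,0,0],[0.704,0.373,0,0,0,0],[0.797,0.296,0,0,0,0],[0.866,0.198,0,0,0,0],[0.908,0.086,0,0,0,0],[0.919,-0.034,0,0,0,0]]}}

```text
time: 33.65
tool_pos: [0.628, 0.0539, 0.1701]
tool_rot: [3.138, -0.001, -0.002]
contact_force: [2.0, -5.6, 0.8]
opening: 0.0205
grip_force: 50.0
```

Call:
{"api": "move_arm", "payload": {"motion": [[0,0,0,0,0,0],[0,0,0,0,0,0]]}}

```text
time: 33.9
tool_pos: [0.628, 0.0557, 0.1701]
tool_rot: [-3.141, -0.001, -0.001]
contact_force: [5.3, 2.1, -0.7]
opening: 0.0202
grip_force: 50.0
```

Call:
{"api": "move_arm", "payload": {"motion": [[0,-0.006,0,0,0,0],[0,-0.012,0,0,0,0],[0,-0.012,0,0,0,0],[0,-0.012,0,0,0,0]]}}

```text
time: 34.4
tool_pos: [0.628, 0.0558, 0.1701]
tool_rot: [3.141, -0.001, -0.002]
contact_force: [4.9, -1.1, -0.7]
opening: 0.0203
grip_force: 50.0
```

```bash
python3 circ.py .582 .055 .046 1 1; python3 w8.py; python3 m.py | grep -E 'probe|handle|wheel'
```

```text
34.4 [0.62795381 0.05577618 0.17010553] r 0.04596036448054461 ang 0.9676587419058111 [ 4.94087723 -1.09972612 -0.67347242] 0.02028502912305299 49.99944984912872
[-0.0, -0.008, 0.0] 34.4 [0.62795381 0.05577618 0.17010553] 0.02028502912305299
scene probe 85 mean [ 0.4658 -0.3087  0.1652] mid [ 0.4621 -0.309   0.1613] ext [0.02  0.02  0.042] zmax 0.182
scene wheel 208 mean [0.6176 0.0367 0.1536] mid [0.5849 0.0519 0.1518] ext [0.115 0.111 0.014] zmax 0.159
scene handle 41 mean [0.6359 0.0472 0.1952] mid [0.6398 0.0369 0.2029] ext [0.046 0.041 0.074] zmax 0.24
side probe 68 mean [ 0.4587 -0.3032  0.1623] mid [ 0.4588 -0.3058  0.1618] ext [0.02  0.025 0.043] zmax 0.183
side wheel 577 mean [0.576  0.0687 0.1549] mid [0.5798 0.0578 0.1534] ext [0.118 0.124 0.016] zmax 0.162
side handle 2 mean [0.6223 0.0667 0.1674] mid [0.6223 0.0667 0.1674] ext [0.01  0.003 0.002] zmax 0.168
```

Stiction is holding the wheel 1.0 mm short of the stop position's y = 0.0568, so I'll trim it in small steps.

Call:
{"api": "move_arm", "payload": {"motion": [[0,-0.008,0,0,0,0],[0,-0.015,0,0,0,0],[0,-0.015,0,0,0,0]]}}

```text
time: 34.88
tool_pos: [0.6279, 0.0566, 0.1701]
tool_rot: [3.14, -0.001, -0.002]
contact_force: [4.5, -3.7, -1.4]
opening: 0.02
grip_force: 50.0
```

Call:
{"api": "move_arm", "payload": {"motion": [[0,-0.003,0,0,0,0],[0,-0.003,0,0,0,0],[0,0.006,0,0,0,0],[0,0.006,0,0,0,0],[0,0.006,0,0,0,0]]}}

```text
time: 35.5
tool_pos: [0.6279, 0.0567, 0.1701]
tool_rot: [3.141, -0.001, -0.002]
contact_force: [5.6, -1.7, -1.4]
opening: 0.0205
grip_force: 50.0
```

```bash
python3 circ.py .582 .055 .046 1 1
```

```text
35.5 [0.62793377 0.0567129  0.17009601] r 0.0459656965036138 ang 2.1356061145388963 [ 5.58070952 -1.66817057 -1.36388913] 0.020514533549370016 49.99947667121887
[-0.0, -0.008, 0.0]
```

The TCP angle is 2.14° against 2.10° at the stop, after two full turns, and the handle is still gripped with 50 N. Handing in.

```bash
python3 -c "
from cell import robot
print(robot.hand_in())"
```

```text
the job is handed in; nothing more can be done
None
```

The job is done and handed in at 35.5 s: the probe rested over a second on the red and then the blue point and is back in its dock. The red wheel was closed to the stop and backed off two turns (within about 0.1° by the arm's position), and the gripper still holds the handle.

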